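# Seat the plate and flip its nest's status flag

### The job

One of the two plate nests holds a well plate that stands short of its end stop, with its status flag still lying open, outside the end of the nest. With the fingertips, slide that plate fully home against the stop, then swing that nest's flag up and right over its hinge so that it lies flat in front of the plate and shows its other face, the filled rectangle. Only push, lightly: pinch and lift nothing, and leave the other nest and the things around as they are.

Things in the scene. Friction and masses are not known exactly. Their poses are not given: they have to be found in the camera images.
- board: grey board, 222 x 250 x 8 mm, fixed flat on the bench under the two nests, which stand side by side on it 125 mm apart, either way round. Origin on its underside, below the middle of the nests. Its axes are those of the nests: x along the lanes, towards their end stops (roughly to the robot's right).
- nest_a: the plate nest to work on: the one whose plate stands short and whose flag is open. Fixed grey and aluminium channel, 212 mm long (its x), 108 mm wide over the hinge screws, open at the front (-x) and above. Origin at the middle of its underside, on the board; x runs along the lane to its end stop, z up.
- nest_a_pivot (a point): middle of the flag's hinge line, on the lane's mid-line at floor height: nest_a x = -100 mm, z = 70 mm; axes as the nest. The lane floor runs from here to the end stop, whose face is 192 mm beyond and 20 mm high. Lane 90 mm wide; its side cheeks, 6 mm thick, stand 10 mm above the floor and reach 12 mm before the hinge. Nothing else stands above the floor.
- flag_a (a joint): the flag to flip, rad: 0 (start) = open, level outside the nest's open end (towards -x of the nest); pi/2 upright; pi = level on the lane floor, its free end just in front of the plate. It can reach pi only with the plate within about 3 mm of home. 50 g, hinge lightly damped: left on either side of upright it falls to that side by itself in about a second.
- flag_a_tab (a point): mid-thickness of flag_a's free end, 61 mm from the hinge line. White flag 6 mm thick, 80 mm wide, ending in a tab 40 mm wide. Open, its faces are 1 and 7 mm below floor height (over: above it) and it juts out with 63 mm of clear space under it. Face seen when open: rectangle outline (empty); other face: filled rectangle (loaded).
- plate_a_center (a point): centre of the loose lidded well plate in nest_a: 128 mm along the lane, 86 mm wide, 20 mm high, 50 to 95 g, flat on the lane floor (centre 10 mm above it), 25 to 40 mm short of the end stop. Home, its near edge is 64 mm beyond the hinge line and its centre at nest_a x = +28 mm. It slides easily.
- nest_b: bystander, a nest like nest_a: already loaded, its plate home and its flag over.
- flag_b (a joint): flag of nest_b, as flag_a; stays at pi.
- plate_b_center (a point): centre of the plate in nest_b, like plate_a; stays home there.
- bottle: bystander beside the nests, loose: screw-cap bottle, 70 mm across, 140 mm tall; origin at the centre of its underside.
- vial: bystander beside the nests, loose: brown vial, 30 mm across, 62 mm tall; origin at the centre of its underside.
- timer: bystander beside the nests, loose: flat bench timer, 62 x 66 x 18 mm; origin at the centre of its underside.
- dropper: bystander beside the nests, loose: dropper bottle, 25 mm across, 78 mm tall; origin at the centre of its underside.
- beaker: bystander beside the nests, loose: small beaker, 41 mm across, 34 mm tall; origin at the centre of its underside.
- dish: bystander beside the nests, loose: lidded petri dish, 64 mm across, 16 mm high; origin at the centre of its underside.
Not all that is in view belongs to the job. Leave any orange or pink look-alike of the part that bears plate_a_center alone.

How it is judged:
By the outcome, as a careful person would: the job done as asked, in the order asked, and still so for the second after the job is handed in, with the robot touching nothing.
It also fails if it takes over 45 s, if anything falls off the work surface, if the arm or the gripper's body presses on something with over 40 N, if the wrist force passes 120 N, or if a joint passes its speed limit or range.

### The arm

A 6-joint arm with a two-finger parallel gripper is mounted at the origin on a cart in front of the work surface, level with it; the furniture and walls round the work are solid. World frame = base frame: x ahead of the robot, y to its left, z up, the work surface at z = 0. Lengths are in m, angles in rad, forces in N, time in s.
With the tool pointing down it reaches from about 0.35 to 1 m from the base axis. Payload 7.1 kg.
Tool frame: the origin (TCP) lies at the very end of the fingers, on their centre line; the grasp point (between the pads) lies 19 mm behind it; z points along the fingers, y is the direction in which the jaws open and shut (so a half turn about z gives the same grasp; the last joint's range is limited). The gripper opens to 85 mm and grips with 20 to 120 N. Pads are 22 mm wide; open, the fingers measure 114 mm over their backs; the gripper's body (76 mm by 85 mm) begins 54 mm behind the grasp point. The pads swing forward as they close: fully open they stand 13 mm farther back than shut.
Start: joints at [1.16, 0.423, 1.63, -0, 1.089, -0.019], TCP at [0.239, 0.578, 0.202] pointing down, gripper open.
Joint ranges: [-3, 3], [-0.9, 2.11], [0.09, 2.58], [-1.31, 4.45], [0.11, 2.69], [-2.54, 2.54]. Speed limits (rad/s): [2.39, 2.39, 3.01, 3.14, 3.14, 3.14].

### API

Orientations are given as a unit quaternion [w, x, y, z].
In Python, from station import robot, viewer, look_for, place_of gives the robot as it stands. Calls block until the motion is done:
- robot.movep(position, orientation): joint-space move of the TCP to a pose.
- robot.move_l(position, speed=0.15, frame=None, contact_N=None): straight line of the TCP; frame=None keeps the orientation; speed is the mean speed in m/s. With contact_N (N) it stops when the force on the tool has changed by that much, and returns True; else False.
- robot.move_joints(angles): joint-space move.
- robot.release() and robot.clamp(): open the fingers fully, or close them until they stop; the grip force is fixed at half the most.
- robot.hold(seconds).
- robot.solve_ik(position, orientation): joint angles nearest the present ones, or None.
- robot.get_obs(): the state.
- viewer.capture(name): name is "scene" or "top"; returns the picture (480x640x3 uint8, red, green, blue); there is no depth.
- viewer.calibration(name): a dict with "camera_matrix" (3x3 intrinsics, pixels), "extrinsics" (4x4, takes a point from camera to world coordinates). Camera axes: x right, y down, z forward; pixel columns grow to the right and rows downward; lengths in m; the calibration is good to about 2 mm. A picture is of the moment at which its call begins. calibration takes no time and is no camera call.
A pose or a line that the arm cannot do raises robot.PlanningError and nothing moves.
- robot.finish_job(): hands the job in, once; it reports no verdict.
Trained networks look in the newest picture that a camera, given by its name, has taken for a name from the list of things; names that differ only in an ending like _2 or _b are one class to them, and where a whole thing is asked for, a point or a joint stands for the part that bears it (a point fixed in the world has none). Each returns a list of dicts, best first, with "conf" (0 to 1); they miss things now and then, are a little off and sometimes report something else, mostly with a low value. They report only what shows in the picture. A call takes as long as a camera call. They do not tell look-alikes from the thing itself.
- look_for(camera, thing): "position" ([column, row] in pixels, amid what is visible of it).
- place_of(camera, thing): "position" ([column, row] in pixels: a listed point, or the origin of a listed thing).
The state is a dict: "clock": time; "joint_positions": joint angles; "qd": joint speeds; "tau": joint torques, N m; "tool_pos": TCP position; "tcp_rot": TCP orientation; "force": force on the tool from outside, world axes, zero at the start; "torque": the same for the moment, N m; "width": opening from 0.0 (shut) to 1.0 (fully open).
Only numpy, scipy, OpenCV 4.12 (cv2) and the standard library are available. Lean on these libraries where they do the work, as an engineer would, in place of code of your own. Each camera call takes 0.05 s, during which the arm holds its last target. There are 200 camera calls.

## Working session

There is one attempt and no reset: what is moved stays moved. The work goes in short steps, each a Python script; the robot and the scene stay as the last script left them, time stands still between calls to the robot, and variables do not carry over. Pictures are saved under pics/ and viewed, about 8 in all and at most 12, crops included, and the job is handed in when it is done.

```bash
mkdir -p pics; ls; python3 - <<'E'
from station import robot, viewer, look_for, place_of
import cv2
for n in ["scene","top"]:
    im=viewer.capture(n); cv2.imwrite(f"pics/{n}0.png",im[:,:,::-1])
    c=viewer.calibration(n); print(n,c["camera_matrix"].tolist(),c["extrinsics"].round(3).tolist())
    for t in ["nest_a","nest_a_pivot","flag_a_tab","plate_a_center","board","bottle","vial","timer","dropper","beaker","dish"]:
        print(t,[([round(float(v)) for v in d["position"]],round(d["conf"],2)) for d in place_of(n,t)])
print(robot.get_obs())
E
```

```text
pics
scene [[505.9736668234115, 0.0, 320.36684370910217], [0.0, 505.9736668234115, 244.24170731935578], [0.0, 0.0, 1.0]] [[0.75, -0.352, 0.56, 0.008], [-0.662, -0.39, 0.641, -0.635], [-0.007, -0.851, -0.525, 0.614], [0.0, 0.0, 0.0, 1.0]]
nest_a [([327, 303], 0.8), ([375, 275], 0.75)]
nest_a_pivot [([295, 248], 0.84)]
flag_a_tab [([277, 240], 0.56)]
plate_a_center [([327, 407], 0.95), ([258, 228], 0.92), ([322, 266], 0.77)]
board []
bottle [([434, 319], 0.72)]
vial []
timer []
dropper [([404, 330], 0.91)]
beaker [([380, 354], 0.74)]
dish [([395, 252], 0.59)]
top [[441.9378359919351, 0.0, 325.198453264565], [0.0, 441.9378359919351, 238.2802077002102], [0.0, 0.0, 1.0]] [[0.001, -0.992, 0.13, 0.435], [-1.0, 0.0, 0.007, -0.01], [-0.007, -0.13, -0.992, 0.938], [0.0, 0.0, 0.0, 1.0]]
nest_a [([356, 198], 0.86)]
nest_a_pivot [([299, 244], 0.67)]
flag_a_tab [([268, 247], 0.7), ([354, 225], 0.21)]
plate_a_center [([444, 333], 0.94), ([200, 224], 0.93), ([355, 248], 0.65)]
board [([351, 225], 0.67)]
bottle [([427, 200], 0.96)]
vial [([379, 152], 0.64)]
timer [([360, 304], 0.59)]
dropper [([420, 230], 0.59)]
beaker [([429, 264], 0.75)]
dish [([338, 138], 0.57)]
{'clock': 1.2, 'joint_positions': array([ 1.15999623e+00,  4.23096226e-01,  1.62990724e+00, -1.64707039e-05,
        1.08858771e+00, -1.90309729e-02]), 'qd': array([ 8.64806829e-04, -3.02516504e-04, -1.36062183e-03,  1.22745264e-05,
        2.73882421e-04, -2.01002995e-03]), 'tau': array([ 1.70214666e-04, -5.57354593e+01, -2.82139778e+01,  1.06920520e-04,
        8.84080200e-04,  8.69386014e-06]), 'tool_pos': array([0.23863205, 0.57763236, 0.20231857]), 'tcp_rot': array([ 7.28587074e-06,  1.94630509e-01,  9.80876631e-01, -8.34859274e-07]), 'force': array([-0.57728579,  0.55439314, -0.12062362]), 'torque': array([-0.00999004, -0.00684594, -0.04283672]), 'width': 1.0021740200308715}
```

View pics/top0.png

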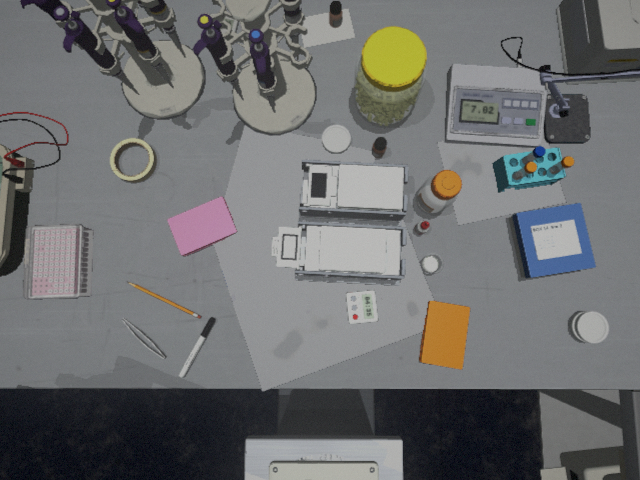

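View pics/scene0.png

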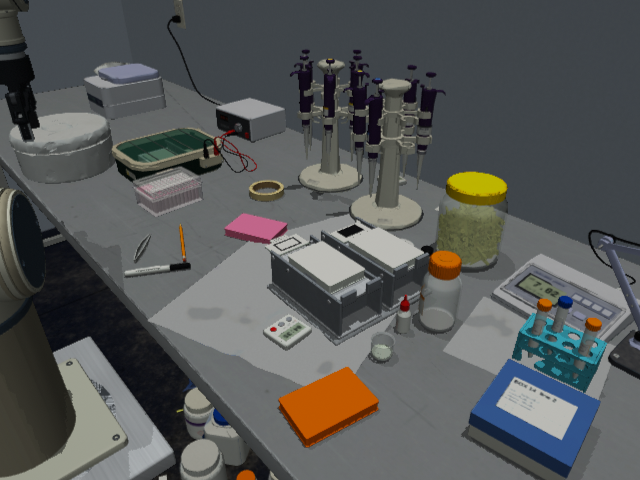

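The top view shows two white plates: near nest (355,250) with an open outline flag at (290,246), and far nest (370,187) with a filled flag (319,185). The orange (445,335) and pink (202,226) slabs are look-alikes. I choose the near nest and check it in a crop.

```bash
python3 - <<'E'
import cv2
im=cv2.imread("pics/top0.png")[150:290,260:420]
cv2.imwrite("pics/crop0.png",cv2.resize(im,None,fx=5,fy=4.2857,interpolation=cv2.INTER_CUBIC)[:, :] if 0 else cv2.resize(im,(640,560),interpolation=cv2.INTER_CUBIC))
E
```

```text
(no output)
```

View pics/crop0.png

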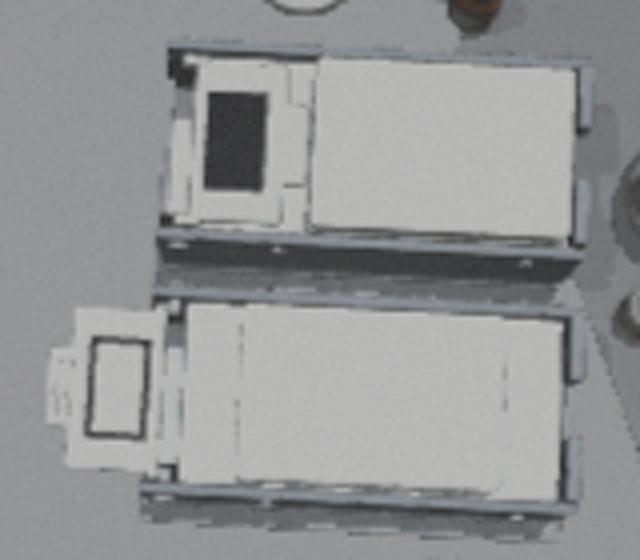

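Crop confirms: near nest has the open flag with an outline rectangle, tab end at about (272,246), and its plate from column 320 to 386 stands about 30 mm short of the stop at column 402. The far nest is loaded. Next I fit the pose.

```bash
cat > h.py <<'E'
import numpy as np, cv2
from scipy.optimize import least_squares
from scipy.spatial.transform import Rotation as R
from station import robot, viewer, look_for, place_of
def proj(n,P):
    c=viewer.calibration(n); T=np.linalg.inv(c["extrinsics"])
    q=np.asarray(P)@T[:3,:3].T+T[:3,3]; q=q@np.array(c["camera_matrix"]).T
    return q[:,:2]/q[:,2:]
def n2w(p,X):  # nest coords (m, z above floor) -> world ; p=x,y,yaw of nest_a
    X=np.atleast_2d(X).astype(float); c,s=np.cos(p[2]),np.sin(p[2])
    return np.c_[p[0]+c*X[:,0]-s*X[:,1], p[1]+s*X[:,0]+c*X[:,1], X[:,2]+.078]
def quat(p,tilt):  # tool z: down tilted towards nest +x; tilt = angle below horizontal
    z=np.array([np.cos(tilt),0,-np.sin(tilt)]); y=np.array([0,SGN,0]); x=np.cross(y,z)
    M=R.from_euler('z',p[2]).as_matrix()@np.c_[x,y,z]
    q=R.from_matrix(M).as_quat(); return q[[3,0,1,2]]
SGN=1
E
python3 - <<'E'
from h import *
N=np.array([[-36,168,20],[92,168,20],[92,82,20],[-36,82,20],[-161,20,-1],[-161,-20,-1],[-112,51,10],[-112,-51,10]])/1000.
U=np.array([(318,58),(577,70),(572,238),(312,228),(50,348),(47,423),(152,287),(142,488)])/4+[260,150]
for s in (1,-1):
  for k in ([0,1,2,3,4,5],range(8)):
    k=list(k); f=lambda p:(proj("top",n2w(p,N[k]))-U[k]).ravel()
    r=least_squares(f,[.43,-.05,-1.57 ]); print(r.x.round(4),r.cost.round(2)); 
print(f(r.x).reshape(-1,2).round(1).tolist())
p=r.x; np.save("p.npy",p)
# detector check, both cameras
print(proj("top",n2w(p,[[-.1,0,0],[-.161,0,-.004]])).round(), proj("scene",n2w(p,[[-.1,0,0],[-.161,0,-.004]])).round())
# plate A near edge
u=np.array([(240,395),(505,400)])/4+[260,150]
for e in u:
    g=least_squares(lambda a:proj("top",n2w(p,[[a[0],a[1],.02]]))[0]-e,[0,0]); print("plate edge x",g.x.round(4))
# overlay
for n in("top","scene"):
    im=cv2.imread(f"pics/{n}0.png")
    def L(a,c):
        q=proj(n,n2w(p,np.array(a)/1000.)); cv2.polylines(im,[np.round(q*16).astype(np.int32)],True,c,1,cv2.LINE_AA,4)
    for o in(0,125):
        L([[-112,o+45,10],[92,o+45,10],[92,o-45,10],[-112,o-45,10]],(0,0,255))
    L([[-100,40,-1],[-161,40,-1],[-161,-40,-1],[-100,-40,-1]],(0,160,0)); L([[-36,168,20],[92,168,20],[92,82,20],[-36,82,20]],(255,0,0))
    x,y,w=(260,150,160) if n=="top" else (240,210,200)
    cv2.imwrite(f"pics/ov_{n}.png",cv2.resize(im[y:y+140,x:x+w],(w*4,560),interpolation=cv2.INTER_CUBIC))
o=robot.get_obs()
for SG in(1,-1):
    import h; h.SGN=SG
    for t in(90,50,40,30,20):
        for X in([-.148,0,-.035],[-.2,0,-.035],[-.1+.02,0,.05],[-.09,0,.01]):
            j=robot.solve_ik(n2w(p,X)[0],quat(p,np.radians(t))); print(SG,t,X,None if j is None else np.round(j,2))
E
python3 -c "
import cv2,numpy as np
a=cv2.imread('pics/ov_top.png');b=cv2.imread('pics/ov_scene.png')
s=np.vstack([a[150:500],cv2.resize(b,(640,448))[0:250]]);cv2.imwrite('pics/ov.png',s)"
```

```text
[ 0.5226 -0.0594 -1.621 ] 2.42
[ 0.523  -0.0597 -1.621 ] 4.35
[ 0.5226 -0.0594 -1.621 ] 2.42
[ 0.523  -0.0597 -1.621 ] 4.35
[[0.2, -1.0], [0.8, -0.9], [0.9, 0.3], [-0.4, -0.4], [-0.0, -0.5], [-0.6, 1.0], [-0.1, -0.4], [-0.8, 1.6]]
[[303. 248.]
 [272. 247.]] [[294. 249.]
 [276. 239.]]
plate edge x [-0.0658 -0.0016]
plate edge x [0.0607 0.0023]
1 90 [-0.148, 0, -0.035] [ 0.14  0.54  1.91 -0.    0.69  0.19]
1 90 [-0.2, 0, -0.035] [ 0.24  0.55  1.88 -0.    0.71  0.29]
1 90 [-0.08, 0, 0.05] [ 0.02  0.39  1.9  -0.    0.86  0.07]
1 90 [-0.09, 0, 0.01] [ 0.03  0.45  1.92 -0.    0.77  0.08]
1 50 [-0.148, 0, -0.035] [ 0.49  0.75  1.74 -0.65  1.16  0.96]
1 50 [-0.2, 0, -0.035] [ 0.56  0.77  1.67 -0.6   1.22  0.97]
1 50 [-0.08, 0, 0.05] [ 0.39  0.58  1.8  -0.68  1.2   0.83]
1 50 [-0.09, 0, 0.01] [ 0.4   0.64  1.8  -0.69  1.15  0.89]
1 40 [-0.148, 0, -0.035] [ 0.54  0.83  1.68 -0.72  1.3   1.04]
1 40 [-0.2, 0, -0.035] [ 0.61  0.86  1.6  -0.67  1.37  1.03]
1 40 [-0.08, 0, 0.05] [ 0.45  0.66  1.77 -0.77  1.32  0.94]
1 40 [-0.09, 0, 0.01] [ 0.46  0.73  1.76 -0.77  1.29  0.98]
1 30 [-0.148, 0, -0.035
[... 872 characters left out ...]
8 -0.72  1.3  -2.11]
-1 40 [-0.2, 0, -0.035] [ 0.61  0.86  1.6  -0.67  1.37 -2.11]
-1 40 [-0.08, 0, 0.05] [ 0.45  0.66  1.77 -0.77  1.32 -2.21]
-1 40 [-0.09, 0, 0.01] [ 0.46  0.73  1.76 -0.77  1.29 -2.16]
-1 30 [-0.148, 0, -0.035] [ 0.58  0.92  1.61 -0.78  1.45 -2.05]
-1 30 [-0.2, 0, -0.035] [ 0.64  0.95  1.53 -0.73  1.51 -2.06]
-1 30 [-0.08, 0, 0.05] [ 0.49  0.75  1.73 -0.84  1.45 -2.13]
-1 30 [-0.09, 0, 0.01] [ 0.51  0.82  1.71 -0.84  1.42 -2.08]
-1 20 [-0.148, 0, -0.035] [ 0.61  1.02  1.55 -0.83  1.59 -2.01]
-1 20 [-0.2, 0, -0.035] [ 0.67  1.05  1.47 -0.79  1.66 -2.03]
-1 20 [-0.08, 0, 0.05] [ 0.53  0.85  1.69 -0.91  1.58 -2.07]
-1 20 [-0.09, 0, 0.01] [ 0.54  0.92  1.66 -0.9   1.56 -2.03]
```

View pics/ov.png

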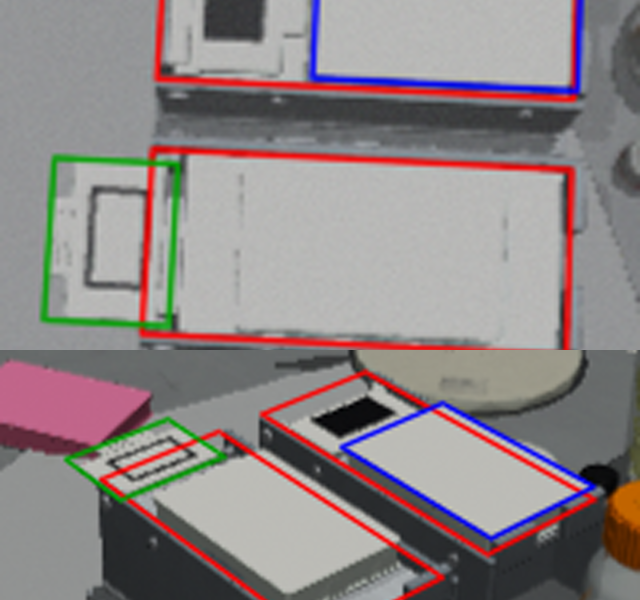

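The fitted outline lies on both nests in both views. The plate's near edge is at nest x ≈ -66 mm, so it is about 30 mm short. Next: push it home.

```bash
python3 - <<'E'
from h import *
p=np.load("p.npy"); q=quat(p,np.pi/2)
W=lambda x,z:n2w(p,[x,0,z])[0]
def st(m):
    o=robot.get_obs(); d=o["tool_pos"]-W(0,0); c,s=np.cos(p[2]),np.sin(p[2])
    print(m,"t",round(o["clock"],1),"nest",np.round([c*d[0]+s*d[1],-s*d[0]+c*d[1],d[2]],4),"F",o["force"].round(1),"w",round(o["width"],2))
robot.clamp(); st("shut")
robot.movep(W(-.09,.07),q); st("above")
print(robot.move_l(W(-.09,.009),speed=.1,contact_N=6)); st("down")
for i in range(3):
    hit=robot.move_l(W(-.041,.009),speed=.03,contact_N=5); st(hit)
    d=robot.get_obs()["tool_pos"]-W(0,0)
    if np.cos(p[2])*d[0]+np.sin(p[2])*d[1]>-.052 or not hit: break
im=viewer.capture("top"); cv2.imwrite("pics/top1.png",cv2.resize(im[150:290,260:420,::-1],(640,560),interpolation=cv2.INTER_CUBIC))
E
```

```text
shut t 2.0 nest [-0.6223 -0.316   0.1243] F [0.3 0.3 0.1] w 0.0
above t 4.2 nest [-0.0907  0.0001  0.0701] F [0.3 0.6 0.2] w -0.0
False
down t 5.0 nest [-0.0901  0.0003  0.0092] F [ 0.8 -0.6 -0.6] w 0.0
False t 6.7 nest [-0.0411 -0.      0.009 ] F [ 0.3 -0.2 -0.5] w -0.0
```

View pics/top1.png

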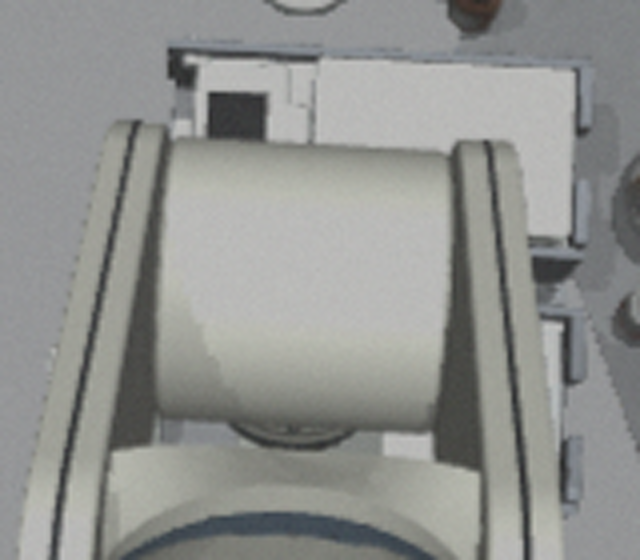

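The arm covers the plate. Contact with the stop was not felt, so I push on.

```bash
cat >> h.py <<'E'
p=np.load("p.npy"); W=lambda x,z:n2w(p,[x,0,z])[0]
def nx():
    d=robot.get_obs()["tool_pos"]-W(0,0); c,s=np.cos(p[2]),np.sin(p[2]); return np.round([c*d[0]+s*d[1],-s*d[0]+c*d[1],d[2]],4)
def st(m):
    o=robot.get_obs(); print(m,"t",round(o["clock"],1),"nest",nx(),"F",o["force"].round(1))
E
python3 - <<'E'
from h import *
print(hit:=robot.move_l(W(-.026,.009),speed=.02,contact_N=4)); st("push")
if hit:
    robot.hold(.2); st("held")
robot.move_l(W(-.085,.012),speed=.1); robot.move_l(W(-.085,.08),speed=.2)
robot.move_l(W(-.25,.10),speed=.25); st("back")
im=viewer.capture("scene"); cv2.imwrite("pics/scene2.png",im[:,:,::-1])
t=viewer.capture("top"); cv2.imwrite("pics/top2.png",t[:,:,::-1])
a=cv2.resize(t[150:290,260:420,::-1],(640,560),interpolation=cv2.INTER_CUBIC)[130:]
b=cv2.resize(im[220:340,240:420,::-1],(640,427))[:170]
cv2.imwrite("pics/m2.png",np.vstack([a,b]))
E
```

```text
False
push t 7.7 nest [-0.026 -0.     0.009] F [ 0.7  0.7 -0.3]
back t 9.7 nest [-0.249  -0.0007  0.099 ] F [ 0.2 -1.1 -1.1]
```

View pics/m2.png

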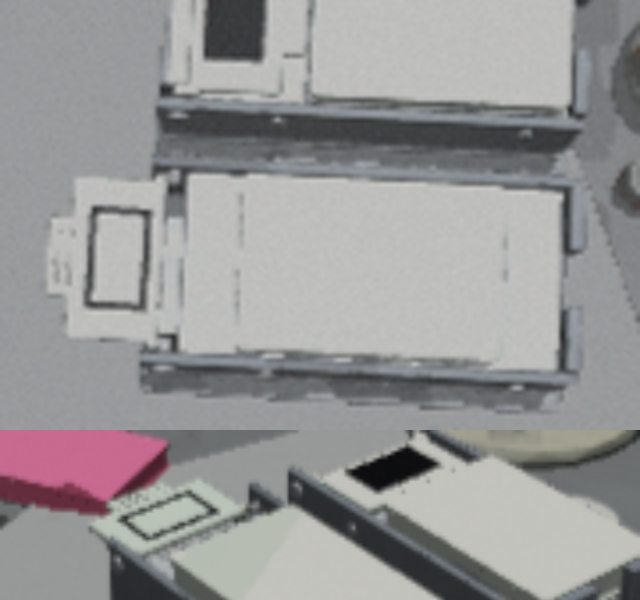

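Top view suggests the plate edges are still at columns 320 and 386. I compare before and after numerically.

```bash
python3 - <<'E'
from h import *
for n in("top","scene"):
    a,b=[cv2.imread(f"pics/{n}{i}.png").astype(int) for i in(0,2)]
    viewer.capture(n)
    print(n,[([round(float(v),1) for v in d["position"]],round(d["conf"],2)) for d in place_of(n,"plate_a_center")])
    print(" expect start/home:",proj(n,n2w(p,[[-.002,0,.01],[.028,0,.01]])).round(1).tolist())
    d=np.abs(a-b).sum(2); x,y=(260,200) if n=="top" else(250,210)
    w=(d[y:y+100,x:x+160]>60); print(w.sum())
a=cv2.imread("pics/scene0.png")[215:335,260:400]; b=cv2.imread("pics/scene2.png")[215:335,260:400]
cv2.imwrite("pics/cmp.png",np.hstack([cv2.resize(v,(400,343),interpolation=cv2.INTER_CUBIC) for v in(a,b)]))
E
```

```text
top [([350.0, 249.2], 0.87), ([205.1, 225.7], 0.72), ([444.5, 333.3], 0.57)]
 expect start/home: [[353.1, 250.1], [368.6, 250.9]]
0
scene [([324.4, 268.1], 0.72), ([326.9, 404.4], 0.69)]
 expect start/home: [[324.7, 266.5], [335.1, 273.7]]
17
```

View pics/cmp.png

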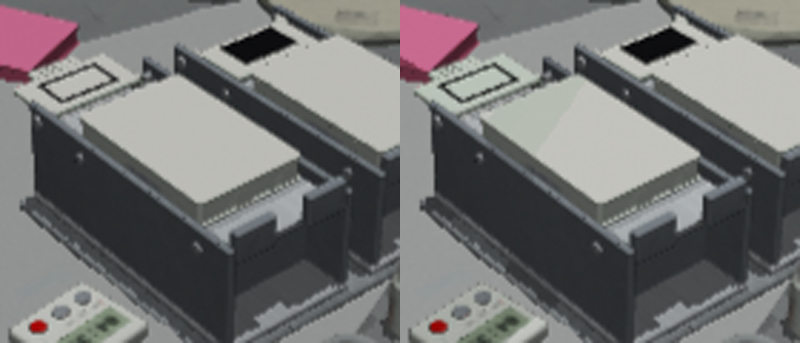

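Nothing has moved: the plate is still 30 mm short, so the fingertips passed above it. I check the real fingertip against the reported TCP.

```bash
python3 - <<'E'
from h import *
im=viewer.capture("scene")[:,:,::-1].copy(); t=robot.get_obs()["tool_pos"]; print(t,nx(),robot.get_obs()["tcp_rot"],robot.get_obs()["width"])
P=np.array([t+[0,0,h] for h in(0,.02,.04,-.02)]); u=proj("scene",P); print(u.round())
x,y=(u[0]-[70,90]).astype(int)
c=cv2.resize(im[y:y+120,x:x+160],(800,600),interpolation=cv2.INTER_CUBIC)
for q in u: cv2.drawMarker(c,tuple(((q-[x,y]+.5)*5).astype(int).tolist()),(0,0,255),cv2.MARKER_CROSS,14,1)
cv2.imwrite("pics/tip.png",c)
E
```

```text
[0.53557809 0.18917337 0.1780122 ] [-2.492e-01  1.000e-04  1.000e-01] [-1.23357119e-06  7.25044317e-01  6.88702211e-01 -4.76199747e-05] -0.0020271234963730026
[[250. 179.]
 [249. 170.]
 [248. 161.]
 [251. 188.]]
```

View pics/tip.png

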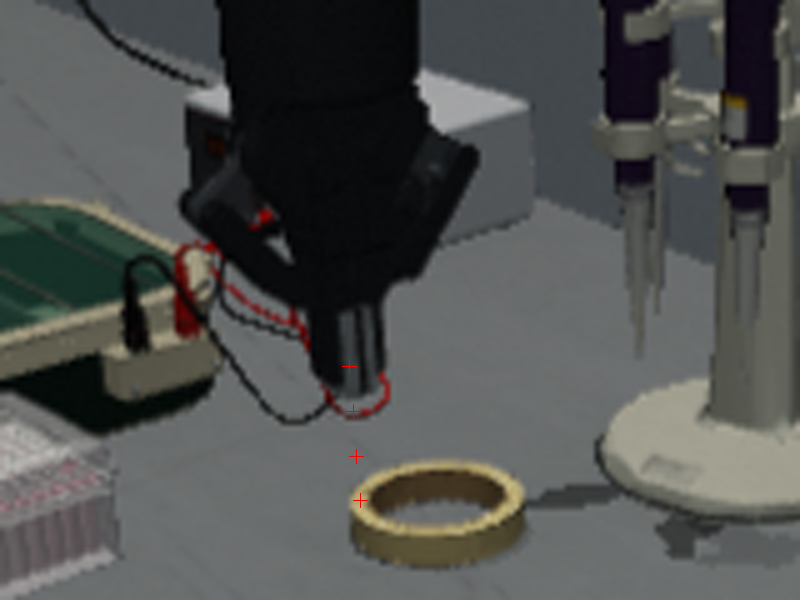

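The real fingertip ends about 25 mm short of the reported TCP: the tip is at row 168 and the TCP projects to row 179. I measure the offset with a light touch on the lane floor, then push.

```bash
python3 - <<'E'
from h import *
robot.move_l(W(-.086,.06),speed=.3)
robot.move_l(W(-.086,.0),speed=.15)
hit=robot.move_l(W(-.086,-.032),speed=.015,contact_N=3); st(hit)
z0=nx()[2]; 
if hit and -.031<z0<-.012:
    np.save("off.npy",-z0); z=z0+.008
    robot.move_l(W(-.086,z),speed=.05)
    h2=robot.move_l(W(-.03,z),speed=.025,contact_N=4); st(h2)
    if h2: robot.hold(.2); st("held")
E
```

```text
True t 13.1 nest [-0.086   0.     -0.0289] F [-0.8 -0.6  5.3]
True t 14.8 nest [-0.0479  0.0004 -0.021 ] F [1.4 3.2 1.3]
held t 15.0 nest [-0.0479 -0.0002 -0.0213] F [0.1 1.1 0.4]
```

```bash
python3 - <<'E'
from h import *
h2=robot.move_l(W(-.040,-.021),speed=.02,contact_N=7); st(h2)
robot.move_l(W(-.085,-.018),speed=.1); robot.move_l(W(-.085,.06),speed=.25); robot.move_l(W(-.25,.08),speed=.3); st("back")
t=viewer.capture("top"); cv2.imwrite("pics/top3.png",t[:,:,::-1])
print([([round(float(v),1) for v in d["position"]],round(d["conf"],2)) for d in place_of("top","plate_a_center")], proj("top",n2w(p,[[.028,0,.01]])))
cv2.imwrite("pics/m3.png",cv2.resize(t[150:290,260:420,::-1],(640,560),interpolation=cv2.INTER_CUBIC))
for u in([236,232],[228,199],[180,252],[237,247]):
    g=least_squares(lambda a:proj("top",n2w(p,[[a[0],a[1],.02-.078]]))[0]-u,[-.2,0]); print(u,"pink nest xy",g.x.round(3))
E
```

```text
True t 15.2 nest [-0.048  -0.0003 -0.0215] F [0.4 1.6 1.2]
back t 16.9 nest [-0.2494 -0.0012  0.0785] F [-0.  -0.2 -0.1]
[([446.8, 334.7], 0.93), ([367.3, 251.8], 0.82), ([205.4, 223.9], 0.66), ([302.1, 244.6], 0.35)] [[368.62239609 250.88856568]]
[236, 232] pink nest xy [-0.246  0.033]
[228, 199] pink nest xy [-0.268  0.103]
[180, 252] pink nest xy [-0.36  -0.015]
[237, 247] pink nest xy [-0.241  0.002]
```

View pics/m3.png

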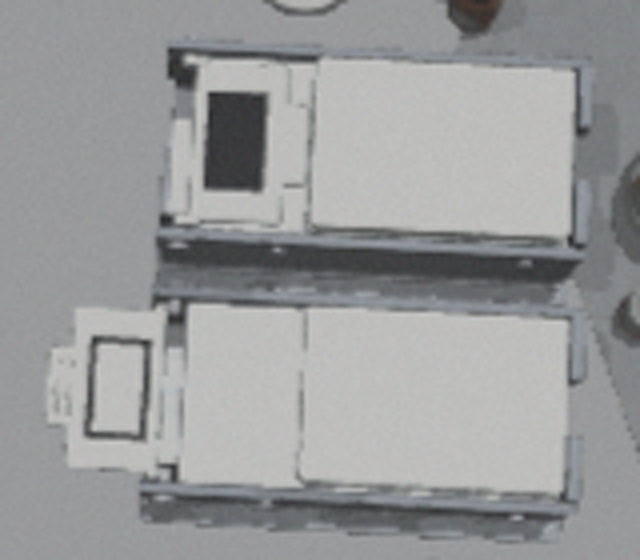

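The plate is home: its near edge moved to column 336, and its far edge is against the stop at column 402. Next is the flag: enter sideways under it with a tilted tool, then swing it along its arc.

```bash
python3 - <<'E'
from h import *
tl=np.radians(40); q=quat(p,tl); off=.027
n=np.array([np.sin(tl),0,np.cos(tl)]); zt=np.array([np.cos(tl),0,-np.sin(tl)])
T=lambda x,y,z: n2w(p,np.array([x,y,z])-.011*n+off*zt)[0]   # top corner of tip -> TCP
def arc(d,r=.050):
    a=np.radians(d); return T(-.1-r*np.cos(a)-.007*np.sin(a),0,r*np.sin(a)-.007*np.cos(a))
pre=[T(-.15,-.09,.06),T(-.15,-.09,-.025),T(-.15,0,-.025)]; A=[arc(d) for d in range(10,116,15)]
print([robot.solve_ik(x,q) is not None for x in pre+A])
robot.move_l(W(-.22,.12),speed=.25)
robot.movep(pre[0],q); st("pre")
ok=True
for x in pre[1:]:
    if robot.move_l(x,speed=.12,contact_N=5): ok=False; st("CONTACT"); break
    st("in")
if ok:
    im=viewer.capture("scene"); cv2.imwrite("pics/u.png",cv2.resize(im[190:310,200:360,::-1],(800,600),interpolation=cv2.INTER_CUBIC))
E
```

```text
[True, True, True, True, True, True, True, True, True, True, True]
pre t 18.1 nest [-0.1367 -0.0902  0.0336] F [ 0.6 -0.1  0.1]
in t 19.0 nest [-0.1364 -0.0897 -0.0503] F [ 0.5 -0.5  0.3]
in t 19.9 nest [-0.1362 -0.0007 -0.0508] F [ 0.  -0.3  0.1]
```

View pics/u.png

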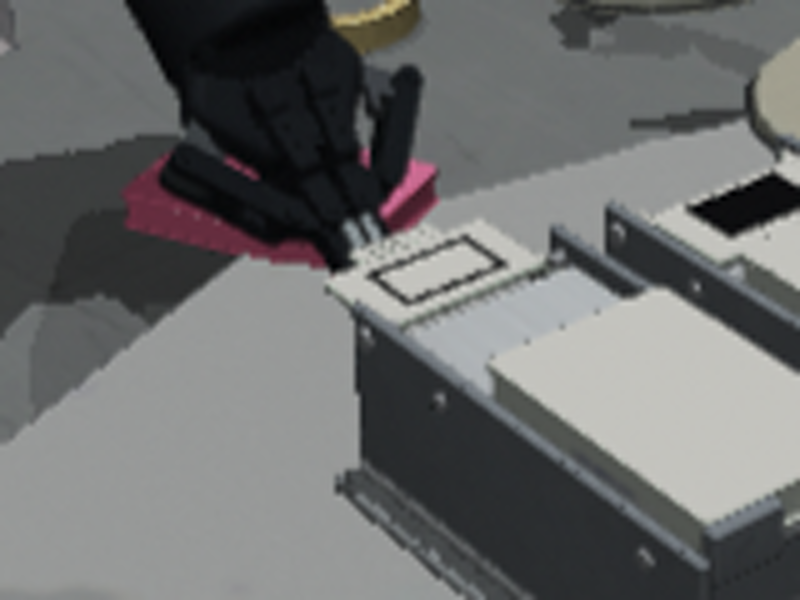

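The fingers reach under the tab (tab end at pixel ~(272,243)) and nothing is touched. Swinging now.

```bash
cat >> h.py <<'E'
tl=np.radians(40); Q=quat(p,tl); off=.027
nn=np.array([np.sin(tl),0,np.cos(tl)]); zt=np.array([np.cos(tl),0,-np.sin(tl)])
T=lambda x,y,z: n2w(p,np.array([x,y,z])-.011*nn+off*zt)[0]
def arc(d,r=.050):
    a=np.radians(d); return T(-.1-r*np.cos(a)-.007*np.sin(a),0,r*np.sin(a)-.007*np.cos(a))
E
python3 - <<'E'
from h import *
for d in range(10,116,15):
    c=robot.move_l(arc(d),speed=.06,contact_N=6); st((d,c))
    if c: break
    if d==55: m=viewer.capture("scene")
else:
    robot.hold(.6)
m2=viewer.capture("scene")
f=lambda m:cv2.resize(m[190:310,230:390,::-1],(400,300),interpolation=cv2.INTER_CUBIC)
cv2.imwrite("pics/sw.png",np.hstack([f(m),f(m2)]))
E
```

```text
(10, False) t 20.5 nest [-0.137   0.0002 -0.0237] F [ 0.1  0.1 -1.1]
(25, False) t 20.9 nest [-0.1347  0.0002 -0.0106] F [ 0.4 -0.   0.1]
(40, False) t 21.3 nest [-0.1291  0.0002  0.0014] F [0.4 0.9 0. ]
(55, False) t 21.6 nest [-1.206e-01  1.000e-04  1.150e-02] F [ 0.1  0.8 -0.1]
(70, False) t 22.0 nest [-0.1097  0.      0.0191] F [0.6 0.3 0.3]
(85, False) t 22.4 nest [-0.0973 -0.0001  0.0236] F [-0.2 -0.  -0. ]
(100, False) t 22.8 nest [-0.0841 -0.0002  0.0247] F [0.6 0.9 0.9]
(115, False) t 23.1 nest [-0.0711 -0.0002  0.0224] F [-0.   0.1 -0.4]
```

View pics/sw.png

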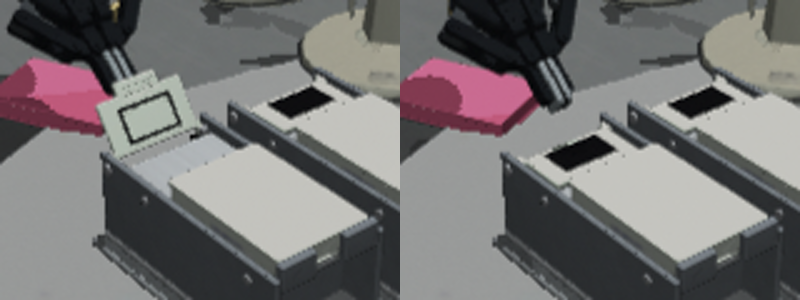

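The flag is over: the filled rectangle is up at pixel ~(302,251) and the plate is still home. I retreat and do one final top check.

```bash
python3 - <<'E'
from h import *
robot.move_l(T(-.2,0,.12),speed=.2); st("away")
t=viewer.capture("top")[:,:,::-1]
cv2.imwrite("pics/fin.png",cv2.resize(t[120:330,160:460],(800,560),interpolation=cv2.INTER_CUBIC))
print(proj("top",n2w(p,[[-.161+.122,20e-3,.007],[-.036,0,.02],[.028,0,.01]])).round(1).tolist(),[([round(float(v),1) for v in d["position"]],round(d["conf"],2)) for d in place_of("top","plate_a_center")])
E
```

```text
away t 24.6 nest [-0.1856 -0.0006  0.0937] F [-0.7 -0.1 -0.3]
[[334.5, 239.1], [335.6, 248.7], [368.6, 250.9]] [([367.8, 251.0], 0.63), ([442.1, 335.3], 0.61), ([201.4, 225.7], 0.59)]
```

View pics/fin.png

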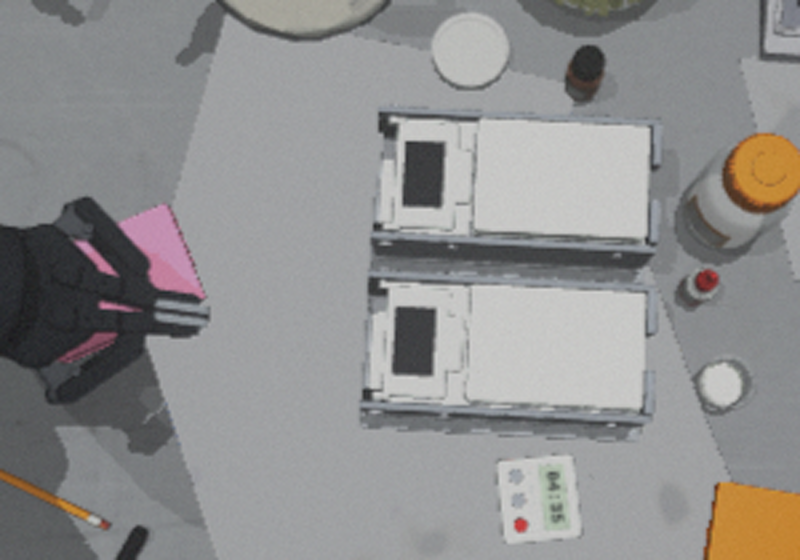

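Both nests now look alike: flag over with the filled rectangle showing (near one at pixel ~(315,247)), plate home, bystanders in place, and the gripper clear.

```bash
python3 -c "
from station import robot
robot.finish_job(); print(robot.get_obs()['clock'])"
```

```text
the job is handed in; nothing more can be done
the job is handed in; nothing more can be done
```

The job is done and handed in: the near nest's plate is against its end stop, and its flag lies over with the filled rectangle showing. The last clock reading before hand-in was about 25 s of the 45 s allowed.

- **Plate:** I slid it about 30 mm until I felt the stop. The reported finger position at contact (-48 mm) was close to the -47 mm expected for home. A second light push did not move it further.
- **Failed first push:** the fingertips passed over the plate without touching it. The real fingertips end about 27 mm short of the reported TCP: the picture suggested about 26 mm and a light touch on the lane floor 29 mm. I corrected for this before pushing again.
- **Flag:** I swung it up from underneath along its hinge arc. The force readings stayed around 1 N, and it fell over by itself.
- **Last check:** in the final top picture the plate detector put the plate at (367.8, 251.0), against (368.6, 250.9) expected for home. The near nest looks like the loaded one, the other nest and the things beside the nests appeared unmoved, and the gripper was clear of everything.

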